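# Roll a fresh paper roll up into the bench unwind stand

### The job

Load the roll of crate-liner paper into the unwind stand: with your fingers behind it, push it slowly up the ramp until it is against the stop and the little sprung catch has come up behind it; never pinch or lift it, let it run back down the ramp or let it shoot ahead. Then push the brake arm over with a fingertip so that its pad comes to rest on the paper roll, and leave the other things on the table where they are.

Things in the scene. Friction and masses are not known exactly. Their poses are not given: they have to be found in the camera images.
- unwind_stand: Sheet-steel unwind stand fixed to the table, 385 mm long, about 165 wide, side posts 143 high (at x 112 to 192 mm). Origin on the table under its middle; its x axis points up the ramp (to the robot's right), y along a loaded roll, z up. Flat apron, 4 mm high, from x -192 (7 mm lip) to -85 mm; from there the ramp rises 0.1405 mm per mm (8 deg) to the stop
- ramp_foot (a point): Middle of the line where the apron ends and the ramp begins: x -85 mm in the stand's frame, 4 mm above the table. Side rails, upper edges about 15 mm above apron and ramp, stand 129 mm apart inside along the ramp and flare 1 to 7 mm wider each side at the apron. Nothing stands over apron and ramp while the brake arm is back
- stop_face (a point): Middle of the upright rubber face of the stop at the top of the ramp, x +120 mm in the stand's frame, 66 mm above the table; the stop plate is 97 mm high. A roll against it has its centre at x +82 mm, 66 mm above the table; let go, it settles back on the catch with its centre at about x +79 mm
- roll_centre (a point): Centre of the roll of plain paper on a cardboard core: a cylinder of 76 mm diameter, 120 mm long, about 0.32 kg, lying across the apron at the foot of the ramp, free to roll. On the apron its centre is 42 mm above the table, on the ramp 38 mm square off the slope. Fingertips behind it must reach well below its axis, or they wedge it; it drags on them, so pushing takes up to about 10 N
- paper_roll: The same roll: origin at its centre, its own y axis along its length (x and z turn as it rolls)
- catch (a joint): Run-back catch, rad: sprung steel flap, 48 mm wide, in the middle of the ramp. 0 = up (its start), about 0.45 = flush with the ramp. The roll presses it down (about 1.5 N) and it springs up behind the roll once that is within 3 mm of the stop. Up, its edge is at x +53 mm in the stand's frame, 13 mm off the ramp: fingertips must stay 16 mm or more off the ramp there
- brake_arm (a joint): Angle of the brake arm, rad: a flat bar pivoted between the posts, rubber pad underneath 100 mm from the pivot, cross handle at its end. 0 = start, leaning back 18 deg away from the ramp; grows as it swings over: upright 0.31, level 1.88, about 2.1 with the pad on a loaded roll. 0.12 kg; let go before 0.31 it falls back, beyond it sinks by itself, damped, on to the roll
- brake_pivot (a point): Middle of the brake arm's pivot, at x +170 mm, y 0 in the stand's frame, 130 mm above the table; the pivot runs along the stand's y
- brake_handle (a point): Middle of the brake arm's black cross handle: a round bar of 14 mm diameter, 84 mm long, along the stand's y, 145 mm from the pivot. At the start it is 268 mm above the table at x +215 mm in the stand's frame; nothing over 50 mm high stands behind it
- tape_clear: wide roll of brown packing tape, 96x95x48 mm, lying flat beside the ramp; leave it alone
- carrot_1: loose carrot, 78x150x45 mm, lying beside the ramp; leave it alone
- scissors_gold: scissors with yellow handles, 138x154x9 mm, lying flat beside the stand; leave them alone
- tape_masking: narrow roll of masking tape, 100x98x25 mm, lying flat to the right of the stand; leave it alone
- carrot_4: loose carrot, 84x129x46 mm, to the right of the stand; leave it alone
- marker_black: white marker with a red cap, 17x135x16 mm, lying beside the ramp; leave it alone

How it is judged:
By the outcome, as a careful person would: the job done as asked, in the order asked, and still so for the second after the job is handed in, with the robot touching nothing.
It also fails if it takes over 64 s, if anything falls off the work surface, if the arm or the gripper's body presses on something with over 40 N, if the wrist force passes 120 N, or if a joint passes its speed limit or range.

### The arm

A 6-joint arm with a two-finger parallel gripper is mounted at the origin on a cart in front of the work surface, level with it; the furniture and walls round the work are solid. World frame = base frame: x ahead of the robot, y to its left, z up, the work surface at z = 0. Lengths are in m, angles in rad, forces in N, time in s.
With the tool pointing down it reaches from about 0.275 to 0.875 m from the base axis. Payload 12.5 kg.
Tool frame: the origin (TCP) lies on the centre line of the jaws, within the pads' length; the fingertips stand r.finger_overhang ahead of it and the grasp point (between the pads) lies 3 mm ahead of it (r.finger_overhang is the distance from the TCP to the fingertips, in m); z points along the fingers, y is the line along which they close (so a half turn about z gives the same grasp; the last joint's range is limited). The gripper opens to 85 mm and grips with 20 to 120 N. Pads are 22 mm wide; open, the fingers measure 114 mm over their backs; the gripper's body (76 mm by 85 mm) begins 54 mm behind the grasp point. The pads swing forward as they close: fully open they stand 13 mm farther back than shut.
Start: joints at [-1.309, 0.351, 1.652, -0, 1.139, -0.085], TCP at [0.187, -0.517, 0.253] pointing down, gripper open.
Joint ranges: [-2.75, 2.75], [-0.79, 2.1], [0.01, 2.65], [-1.57, 4.71], [0.07, 3.14], [-2.87, 2.87]. Speed limits (rad/s): [2.22, 2.22, 2.79, 3.14, 3.14, 3.14].

### API

Orientations are given as a unit quaternion [x, y, z, w].
In Python, from cell import r, optics gives the robot as it stands. The module is installed in compiled form; this text tells all that it offers. Calls block until the motion is done:
- r.move_to(position, orientation): joint-space move of the TCP to a pose.
- r.move_linear(position, rot=None, vel=0.15): straight line of the TCP; rot=None keeps the orientation; vel is the mean speed in m/s.
- r.set_joints(angles): joint-space move.
- r.set_gripper(opening, squeeze=None): opening from 0.0 (shut) to 1.0 (fully open); squeeze is the grip in N (None keeps the last); returns when the fingers have stopped.
- r.sleep(seconds).
- r.inverse_kinematics(position, orientation): joint angles nearest the present ones, or None.
- optics.get_image(name): name is "scene" or "top" or "wrist"; returns a dict with "pixels" (384x512x3 uint8, red, green, blue), "depth" (384x512 float32, m along the optical axis (not along the pixel's ray), 0 where there is no reading), "fx", "fy", "cx", "cy" (pixels), "camera_from_world" (4x4, takes a point from world to camera coordinates); the wrist camera has in their place "mount" (4x4, takes a point from camera to tool coordinates, whose origin is the TCP and whose axes are the flange's). Camera axes: x right, y down, z forward; pixel columns grow to the right and rows downward; lengths in m; the calibration is good to about 2 mm. A picture is of the moment at which its call begins: read the wrist's pose just before it.
A pose or a line that the arm cannot do raises r.PlanningError and nothing moves.
- r.hand_in(): hands the job in; it is judged then, once.
Readings, each from a call of its own:
- r.current_t(): time.
- r.current_q(): joint angles.
- r.current_qvel(): joint speeds.
- r.current_effort(): joint torques, N m.
- r.current_tool_pos(): TCP position.
- r.current_ee_rot(): TCP orientation.
- r.current_contact_force(): force on the tool from outside, world axes, zero at the start.
- r.current_torque(): the same for the moment, N m.
- r.current_opening(): opening from 0.0 (shut) to 1.0 (fully open).
- r.current_finger_force(): force on a finger pad.
Only numpy, scipy, OpenCV 4.12 (cv2) and the standard library are available. Lean on these libraries where they do the work, as an engineer would, in place of code of your own. Each camera call takes 0.05 s, during which the arm holds its last target. There are 200 camera calls.

## Working session

There is one attempt and no reset: what is moved stays moved. The work goes in short steps, each a Python script; the robot and the scene stay as the last script left them, time stands still between calls to the robot, and variables do not carry over. Pictures are saved under pics/ and viewed, at most 10 in all, crops included, and the job is handed in when it is done.

```bash
mkdir -p pics; python3 - <<'E'
from cell import r,optics
import cv2,numpy as np
for n in("scene","top"):
    d=optics.get_image(n);cv2.imwrite(f"pics/{n}0.png",d["pixels"][:,:,::-1]);np.savez(f"{n}0.npz",**d)
    print(n,d["fx"],d["fy"],d["cx"],d["cy"],np.round(d["camera_from_world"],4).tolist())
print(r.current_t(),r.finger_overhang,r.current_ee_rot(),r.current_tool_pos(),r.current_opening())
E
```

```text
scene 402.9846466446343 402.9846466446343 254.07957894311872 182.65503060251297 [[0.7471, -0.6647, -0.0019, -0.637], [-0.4643, -0.5199, -0.717, 0.2343], [0.4756, 0.5366, -0.6971, 1.1446], [0.0, 0.0, 0.0, 1.0]]
top 370.7158440511009 370.7158440511009 249.30478877799595 192.18929334145753 [[-0.0174, -0.9996, -0.0202, -0.2691], [-0.9939, 0.0195, -0.1088, 0.6189], [0.1092, 0.0182, -0.9939, 1.0062], [0.0, 0.0, 0.0, 1.0]]
0.1 0.022 [ 9.85000071e-01  1.72553232e-01 -6.11511804e-05 -4.89187389e-04] [ 0.18688703 -0.51700613  0.25282545] 1.0001897101711443
```

View pics/top0.png

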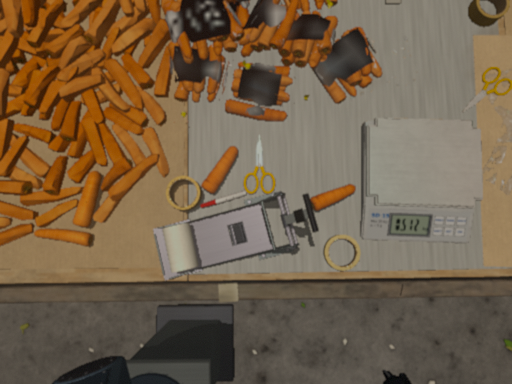

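View pics/scene0.png

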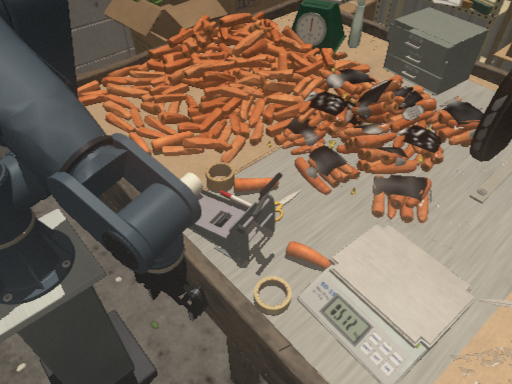

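Top view: the stand runs from about (157,250) on the left to (295,215), with the cream roll at (181,247) and the brake handle at about (308,220). I'll zoom in.

```bash
cat > h.py <<'E'
import numpy as np
def load(n): return dict(np.load(n+".npz"))
def cast(d,u,v,z):
    M=d["camera_from_world"];R=M[:3,:3];c=-R.T@M[:3,3]
    k=R.T@np.array([(u-d["cx"])/d["fx"],(v-d["cy"])/d["fy"],1]);return c+k*(z-c[2])/k[2]
def cloud(d):
    v,u=np.mgrid[:384,:512];z=d["depth"]
    p=np.stack([(u-d["cx"])/d["fx"]*z,(v-d["cy"])/d["fy"]*z,z],-1)
    M=d["camera_from_world"];return (p-M[:3,3])@M[:3,:3]
def proj(d,p):
    q=d["camera_from_world"][:3,:3]@p+d["camera_from_world"][:3,3];return d["fx"]*q[0]/q[2]+d["cx"],d["fy"]*q[1]/q[2]+d["cy"]
E
python3 - <<'E'
from h import *
import cv2
d=load("top0");P=cloud(d)
im=d["pixels"][180:290,145:335,::-1];cv2.imwrite("pics/crop.png",cv2.resize(im,None,fx=4,fy=4,interpolation=cv2.INTER_CUBIC))
hsv=cv2.cvtColor(d["pixels"],cv2.COLOR_RGB2HSV)
m=(P[...,2]>.06)&(P[...,2]<.1); 
reg=np.zeros((384,512),bool);reg[215:285,150:210]=1
# roll: high points near left end
s=P[reg&(P[...,2]>.06)&(P[...,2]<.1)]
print(len(s),s.min(0),s.max(0),np.median(s,0))
xy=s[:,:2];c=xy.mean(0);w,v=np.linalg.eigh(np.cov((xy-c).T));print("axis",v[:,1],w)
for u in range(160,310,8):
    print(u,[ (vv,np.round(P[vv,u],3).tolist()) for vv in (int(247-(u-181)*.2),)])
E
```

```text
1095 [ 0.4010657  -0.13290337  0.06010952] [ 0.5301353  -0.04660794  0.08401879] [ 0.46440546 -0.09305732  0.07493344]
axis [-0.97665028 -0.21483537] [0.00033971 0.0011998 ]
160 [(251, [0.454, -0.023, 0.003])]
168 [(249, [0.462, -0.062, 0.069])]
176 [(248, [0.464, -0.086, 0.081])]
184 [(246, [0.469, -0.106, 0.075])]
192 [(244, [0.473, -0.124, 0.054])]
200 [(243, [0.475, -0.138, 0.006])]
208 [(241, [0.48, -0.161, 0.007])]
216 [(240, [0.482, -0.184, 0.013])]
224 [(238, [0.488, -0.207, 0.015])]
232 [(236, [0.493, -0.228, -0.0])]
240 [(235, [0.495, -0.253, 0.027])]
248 [(233, [0.5, -0.275, 0.024])]
256 [(232, [0.503, -0.297, 0.027])]
264 [(230, [0.508, -0.319, 0.032])]
272 [(228, [0.513, -0.343, -0.003])]
280 [(227, [0.516, -0.366, -0.002])]
288 [(225, [0.518, -0.377, 0.136])]
296 [(224, [0.524, -0.412, -0.003])]
304 [(222, [0.529, -0.435, -0.002])]
```

View pics/crop.png

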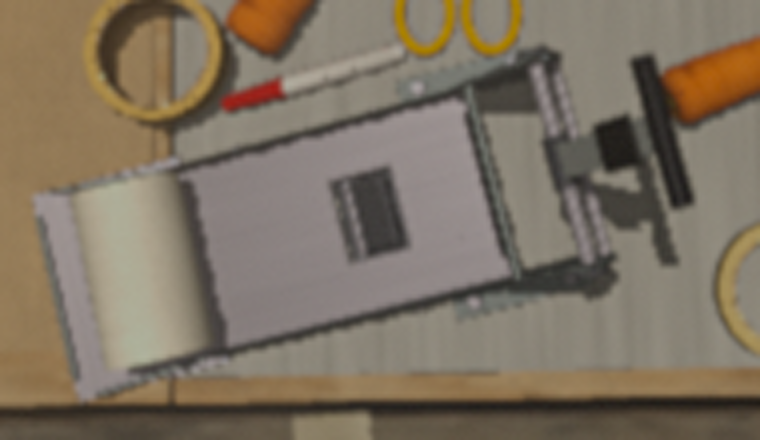

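The crop shows the lip corners at full-image (155,229) and (165.7,279), the stop's top edge from (261.7,203) to (275,249), and the handle from (306,194.5) to (316,231). Next I'll fit the stand frame from these.

```bash
python3 - <<'E'
from h import *
d=load("top0");P=cloud(d)
A=cast(d,155,229,.007);B=cast(d,166,279.3,.007)
C=cast(d,261.7,203.2,.097);D=cast(d,275,249,.097)
H1=cast(d,306,194.5,.270);H2=cast(d,315.8,231.5,.270)
print("lip",A,B,"stop",C,D,"handle",H1,H2)
# rails outer edges are dark lines; direction from lip mid -> stop mid -> handle mid
m=[(A+B)/2,(C+D)/2,(H1+H2)/2]; xs=[-.192,.122,.215]
for a,b in((0,1),(0,2),(1,2)): 
    v=(m[b]-m[a])[:2];print(np.degrees(np.arctan2(v[1],v[0])),np.hypot(*v),xs[b]-xs[a])
for a,b in((A,B),(C,D),(H1,H2)):
    v=(a-b)[:2];print("yaw by cross",np.degrees(np.arctan2(v[1],v[0]))-90,np.hypot(*v))
v=(m[2]-m[0])[:2]+(m[1]-m[0])[:2];ux=v/np.hypot(*v);uy=np.array([-ux[1],ux[0]])
o=np.mean([mm[:2]-x*ux for mm,x in zip(m,xs)],0);yaw=np.arctan2(ux[1],ux[0])
print("origin",o,"yaw",yaw,np.degrees(yaw))
np.save("stand.npy",[*o,yaw])
Q=np.stack([(P[...,:2]-o)@ux,(P[...,:2]-o)@uy,P[...,2]],-1)
k=(Q[...,0]>-.2)&(Q[...,0]<-.06)&(abs(Q[...,1])<.045)&(Q[...,2]>.06)&(Q[...,2]<.09);s=Q[k]
G=np.c_[2*s[:,0],2*s[:,2],np.ones(len(s))];f=np.linalg.lstsq(G,(s[:,[0,2]]**2).sum(1),rcond=None)[0]
print("roll fit x,z,r",f[0],f[1],np.sqrt(f[2]+f[0]**2+f[1]**2))
for sg in(1,-1):
    t=s[sg*s[:,1]>.015];G=np.c_[2*t[:,0],np.ones(len(t))];f=np.linalg.lstsq(G,t[:,0]**2+(t[:,2]-.042)**2-2*0,rcond=None)[0];print(sg,"x",f[0])
k=(Q[...,0]>-.2)&(Q[...,0]<-.06)&(abs(Q[...,1])<.09)&(Q[...,2]>.05);print("y range",np.percentile(Q[k][:,1],[1,99]))
k=(Q[...,2]>.24)&(Q[...,2]<.3)&(abs(Q[...,0]-.21)<.06)&(abs(Q[...,1])<.08);print("handle",Q[k].mean(0),Q[k].min(0),Q[k].max(0))
k=(Q[...,2]>.085)&(Q[...,2]<.105)&(abs(Q[...,0]-.12)<.02)&(abs(Q[...,1])<.06);print("stop",np.median(Q[k],0),k.sum())
E
```

```text
lip [ 0.51627285 -0.00975079  0.007     ] [ 0.37532508 -0.04222473  0.007     ] stop [ 0.57701687 -0.31355829  0.097     ] [ 0.45826594 -0.34526625  0.097     ] handle [ 0.58018086 -0.40620896  0.27      ] [ 0.50106605 -0.42421916  0.27      ]
-76.67927040269149 0.31181367676675475 0.314
-76.30814988384701 0.4006105249452865 0.40700000000000003
-75.00527508274298 0.08882635354216015 0.093
yaw by cross -77.02563659905745 0.14464035047923707
yaw by cross -75.0500960372917 0.12291126113296676
yaw by cross -77.17537877401747 0.08113889423357913
origin [ 0.49004728 -0.20987928] yaw -1.3346634325562274 -76.47058175591522
roll fit x,z,r -0.1232008457995967 0.04405440710375104 0.035184263126250254
1 x -0.12260542882567323
-1 x -0.12392655985067666
y range [-0.08823985  0.06227119]
handle [0.20726292 0.00147887 0.26675133] [ 0.19080472 -0.03954998  0.24002965] [0.21789773 0.04369492 0.27687227]
stop [ 0.12189029 -0.00356552  0.09575173] 77
```

```bash
cat >> h.py <<'E'
from scipy.spatial.transform import Rotation as Ro
ox,oy,yaw=np.load("stand.npy")
X=np.array([np.cos(yaw),np.sin(yaw),0]);Y=np.array([-X[1],X[0],0]);Z=np.array([0,0,1.])
def W(x,y,z): return np.array([ox,oy,0])+x*X+y*Y+z*Z
def S(p): p=np.asarray(p)-[ox,oy,0]; return np.array([p@X,p@Y,p[2]])
def quat(t,s=1):
    z=np.sin(t)*X-np.cos(t)*Z; y=s*Y; return Ro.from_matrix(np.c_[np.cross(y,z),y,z]).as_quat()
T=np.radians(15)
def tcp_from_front(fx,fz,ov,t=T,y=0.):  # front lower corner of the finger -> TCP
    return W(fx-.011*np.cos(t)-ov*np.sin(t),y,fz-.011*np.sin(t)+ov*np.cos(t))
def front(cx,cz,below,t=T): return cx-(.038-below*np.sin(t))/np.cos(t),cz-below
E
python3 - <<'E'
from h import *
from cell import r,optics
import cv2
r.set_gripper(.65);print("ov",r.finger_overhang,r.current_opening())
p=r.current_tool_pos();r.move_linear([p[0],p[1],.40],vel=.25)
fx,fz=front(-.123,.042,.022);g=tcp_from_front(fx-.03,fz,r.finger_overhang)
up=g+[0,0,.20]
c=[(np.abs(np.array(j)-r.current_q()).max(),s) for s in(1,-1) if (j:=r.inverse_kinematics(up,quat(T,s))) is not None];print(c)
s=min(c)[1];np.save("s.npy",s)
r.move_to(up,quat(T,s));r.move_linear(g+[0,0,.06],vel=.2)
print(r.current_tool_pos(),S(r.current_tool_pos()),r.current_t(),r.current_contact_force())
for n in("scene","top","wrist"):
    d=optics.get_image(n);cv2.imwrite(f"pics/{n}1.png",d["pixels"][:,:,::-1]);np.savez(n+"1.npz",**d)
a=cv2.resize(cv2.imread("pics/scene1.png")[120:270,130:330],None,fx=3,fy=3);b=cv2.imread("pics/wrist1.png");b=cv2.resize(b,None,fx=.39,fy=.39)
a[:b.shape[0],600-b.shape[1]:]=b
cv2.imwrite("pics/m1.png",a)
E
```

```text
ov 0.022 0.6490501702626434
[(np.float64(1.3129846645656742), 1)]
[ 0.44315736 -0.01288269  0.09914024] [-0.20249957  0.00049756  0.09914024] 4.2 [ 0.22556351  0.29322577 -0.25463471]
```

View pics/m1.png

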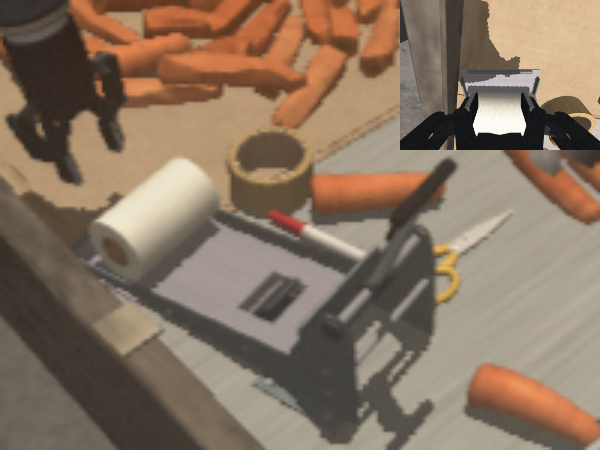

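The fingers are behind the roll and spread across it. The near tip is at crop (72,182) and the far tip at (113,132). I'll check the tip height from depth.

```bash
python3 - <<'E'
from h import *
for n in("scene1",):
    d=load(n);P=cloud(d);Q=np.stack([(P-[ox,oy,0])@X,(P-[ox,oy,0])@Y,P[...,2]],-1)
    for u,v in((130+72/3,120+180/3),(130+113/3,120+130/3)):
        u,v=int(u),int(v)
        q=Q[v-12:v+5,u-5:u+6].reshape(-1,3);k=(q[:,2]>.05)&(abs(q[:,1])<.08)&(abs(q[:,0]+.2)<.08)
        q=q[k];print(len(q),np.round(q[np.argsort(q[:,2])[:5]],3).tolist(),np.round(q.max(0),3),np.round(q.min(0),3))
print("expected tip", -.2025+.022*np.sin(T), .0991-.022*np.cos(T))
E
```

```text
84 [[-0.196, -0.033, 0.087], [-0.191, -0.028, 0.09], [-0.196, -0.032, 0.091], [-0.188, -0.035, 0.092], [-0.199, -0.037, 0.093]] [-0.187 -0.026  0.144] [-0.211 -0.043  0.087]
140 [[-0.196, 0.041, 0.091], [-0.212, 0.03, 0.092], [-0.207, 0.029, 0.094], [-0.204, 0.031, 0.095], [-0.196, 0.042, 0.095]] [-0.191  0.062  0.167] [-0.223  0.021  0.091]
expected tip -0.19680598100774455 0.0778496318216405
```

Tips sit about 8 mm higher than nominal at this opening, so the effective overhang is about 0.015. Next I'll lower, close the gap and push in one slow line.

```bash
cat >> h.py <<'E'
OV=.015
def ramp(cx): # roll centre height
    return max(.042,.066-(.082-cx)*.1405)
E
python3 - <<'E'
from h import *
from cell import r,optics
import cv2
def tgt(cx,cz,b): return tcp_from_front(*front(cx,cz,b),OV)
r.move_linear(tgt(-.153,.042,.022),vel=.1);print(S(r.current_tool_pos()),r.current_contact_force())
r.move_linear(tgt(-.128,.042,.022),vel=.03);print(S(r.current_tool_pos()),r.current_contact_force())
r.move_linear(tgt(.062,ramp(.062),.020),vel=.025);print(S(r.current_tool_pos()),r.current_contact_force(),r.current_t())
d=optics.get_image("scene");np.savez("scene2.npz",**d);e=optics.get_image("top");np.savez("top2.npz",**e)
a=cv2.resize(d["pixels"][120:270,130:330,::-1],None,fx=3,fy=3);b=cv2.resize(e["pixels"][180:290,145:335,::-1],(300,174))
a[:174,300:]=b;cv2.imwrite("pics/m2.png",a)
E
```

```text
[-0.20090645  0.00021744  0.03197486] [-0.30742451  0.07080094  0.36673845]
[-1.76050037e-01 -5.52620474e-05  3.16019312e-02] [-0.6402274   0.23357873 -0.41132586]
[1.34960922e-02 8.23714100e-06 5.48338357e-02] [-0.2242999   0.08040109  0.79434545] 13.9333
```

View pics/m2.png

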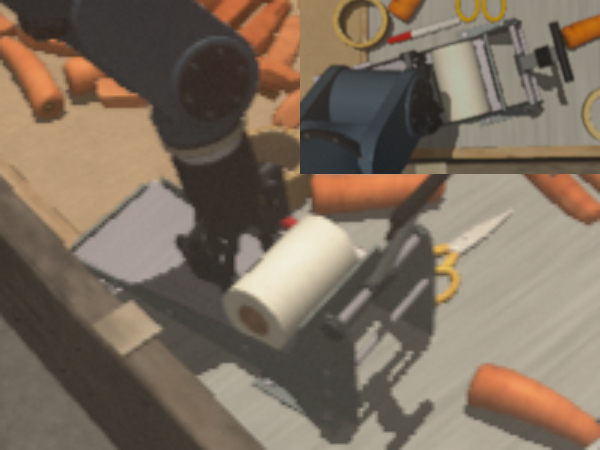

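The roll is up the ramp against the fingers, at composite (295,285), still a little short of the stop plate. I'll continue in small steps while watching the force.

```bash
python3 - <<'E'
from h import *
from cell import r,optics
import cv2
def tgt(cx): return tcp_from_front(*front(cx,ramp(cx),.020),OV)
r.move_linear(tgt(.074),vel=.02);print(.074,r.current_contact_force()@X)
c=.074
while c<.092:
    c+=.001;r.move_linear(tgt(c),vel=.015);f=r.current_contact_force()@X;print(round(c,4),round(f,2))
    if abs(f)>7:break
r.sleep(.3);print(r.current_contact_force(),S(r.current_tool_pos()),r.current_t())
d=optics.get_image("top");np.savez("top3.npz",**d);P=cloud(d);Q=np.stack([(P-[ox,oy,0])@X,(P-[ox,oy,0])@Y,P[...,2]],-1)
s=Q[(abs(Q[...,1])<.05)&(abs(Q[...,0]-.085)<.033)&(Q[...,2]>.09)&(Q[...,2]<.108)]
top=s[s[:,2]>np.percentile(s[:,2],70)];print(len(s),top.mean(0),s[:,2].max())
for sg in(1,-1):
    t=s[(sg*s[:,1]>.01)];A=np.c_[2*t[:,0],np.ones(len(t))];print(sg,np.linalg.lstsq(A,t[:,0]**2+(t[:,2]-.066)**2,rcond=None)[0][0])
e=optics.get_image("scene");a=cv2.resize(e["pixels"][160:240,190:290,::-1],None,fx=5,fy=5,interpolation=2);b=cv2.resize(d["pixels"][190:270,205:305,::-1],None,fx=3,fy=3);o=np.zeros((400,800,3),np.uint8);o[:,:500]=a;o[:240,500:]=b;cv2.imwrite("pics/m3.png",o)
E
```

```text
0.074 -0.861238542105519
0.075 0.78
0.076 0.26
0.077 -2.28
0.078 -8.94
[-1.36908409  7.36477862  1.71109219] [ 0.02872854 -0.00024295  0.05682274] 16.0917
808 [ 7.76650206e-02 -8.65731992e-05  1.03083071e-01] 0.10670770881332807
1 0.07803932909185758
-1 0.0783007274130923
```

View pics/m3.png

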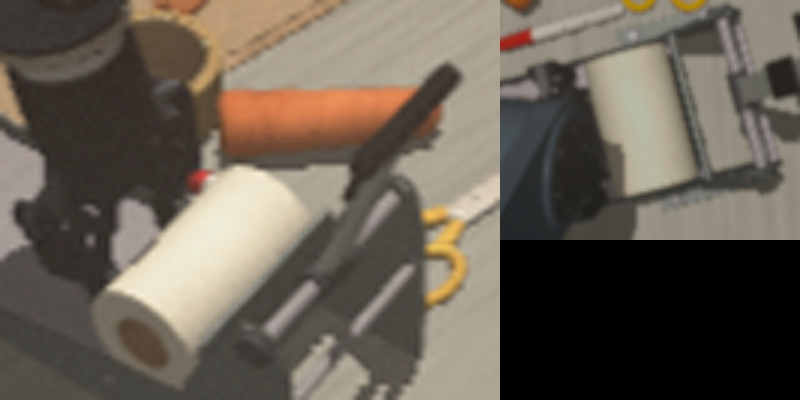

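The roll is close to the stop, with its right edge meeting the plate at about (690,175), and force is rising. I'll press a little more to make sure, then look from behind.

```bash
python3 - <<'E'
from h import *
from cell import r,optics
def tgt(cx): return tcp_from_front(*front(cx,ramp(cx),.020),OV)
c=.078
while c<.085:
    c+=.001;r.move_linear(tgt(c),vel=.015);f=r.current_contact_force();print(round(c,4),round(f@X,2),round(f[2],2),S(r.current_tool_pos())[0])
    if abs(f@X)>18:break
r.sleep(.3)
def roll(tag):
    d=optics.get_image("top");P=cloud(d);Q=np.stack([(P-[ox,oy,0])@X,(P-[ox,oy,0])@Y,P[...,2]],-1)
    s=Q[(abs(Q[...,1])<.05)&(abs(Q[...,0]-.085)<.033)&(Q[...,2]>.09)&(Q[...,2]<.108)]
    o=[]
    for sg in(1,-1):
        t=s[(sg*s[:,1]>.01)];A=np.c_[2*t[:,0],np.ones(len(t))];o.append(np.linalg.lstsq(A,t[:,0]**2+(t[:,2]-.066)**2,rcond=None)[0][0])
    print(tag,o)
roll("pressed")
# back off slowly and see whether the roll stays on the catch
for b in(.002,.004,.006):
    r.move_linear(tgt(c-b),vel=.015);f=r.current_contact_force();print(round(c-b,4),round(f@X,2));roll(b)
E
```

```text
0.079 -16.53 4.93 0.028845179340508224
0.08 -23.92 6.08 0.02896122745627643
pressed [np.float64(0.0782803578058192), np.float64(0.07832892731705801)]
0.078 -10.09
0.002 [np.float64(0.07781919925540155), np.float64(0.07827184360930646)]
0.076 -1.08
0.004 [np.float64(0.07713895231673927), np.float64(0.07781093739064171)]
0.074 -0.34
0.006 [np.float64(0.07536850250789692), np.float64(0.07557078898543118)]
```

A hard stop was reached: force rose to 24 N with no motion. The roll has now eased back about 2.8 mm, which matches resting on the catch. I'll back off a little more to confirm.

```bash
python3 - <<'E'
from h import *
from cell import r,optics
import cv2
def tgt(cx): return tcp_from_front(*front(cx,ramp(cx),.020),OV)
def roll(tag):
    d=optics.get_image("top");P=cloud(d);Q=np.stack([(P-[ox,oy,0])@X,(P-[ox,oy,0])@Y,P[...,2]],-1)
    s=Q[(abs(Q[...,1])<.05)&(abs(Q[...,0]-.085)<.033)&(Q[...,2]>.09)&(Q[...,2]<.108)]
    A=np.c_[2*s[:,0],np.ones(len(s))];print(tag,np.linalg.lstsq(A,s[:,0]**2+(s[:,2]-.066)**2,rcond=None)[0][0])
for c in(.0725,.071,.069):
    r.move_linear(tgt(c),vel=.015);print(c,r.current_contact_force()@X);roll(c)
r.sleep(.3);roll("later")
# retreat along the ramp a little, look with the wrist camera under the roll
r.move_linear(tgt(.03),vel=.06);roll("clear");w=optics.get_image("wrist");cv2.imwrite("pics/w4.png",w["pixels"][:,:,::-1]);print(r.current_t())
E
```

```text
0.0725 -0.9565961821966258
0.0725 0.07519216156095121
0.071 -0.30106874021293967
0.071 0.07541770448892378
0.069 -0.324461435056552
0.069 0.0752411464117412
later 0.07520033838007253
clear 0.07524504140727595
20.2333
```

View pics/w4.png

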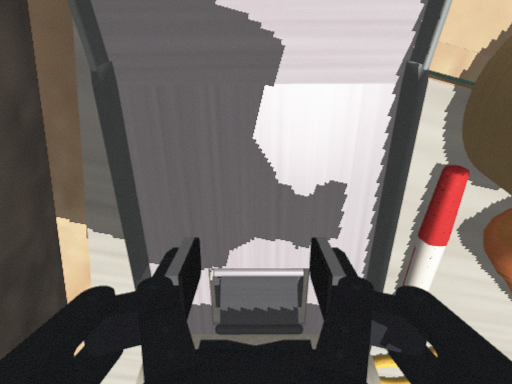

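The roll has stayed at x=0.0752 with the fingers clear, and the wrist view shows the raised flap at (258,300) behind it. Next is the brake arm: go round above, shut the fingers and push the handle from behind.

```bash
python3 - <<'E'
from h import *
from cell import r,optics
import cv2
p=S(r.current_tool_pos());r.move_linear(W(p[0]-.06,p[1],.25),vel=.15)
r.set_gripper(0.)
q=quat(0,1)
r.move_linear(W(-.03,0,.42),rot=q,vel=.2)
r.move_to(W(.275,0,.42),q)
r.move_linear(W(.275,0,.281),vel=.15)
print(S(r.current_tool_pos()),r.current_contact_force(),r.current_t(),r.current_opening())
e=optics.get_image("scene");cv2.imwrite("pics/m5.png",cv2.resize(e["pixels"][90:270,150:350,::-1],None,fx=3,fy=3))
E
```

```text
[2.75197760e-01 2.38250054e-04 2.82301721e-01] [0.00053561 0.08788935 0.30661744] 25.6167 -0.0003691359526038703
```

View pics/m5.png

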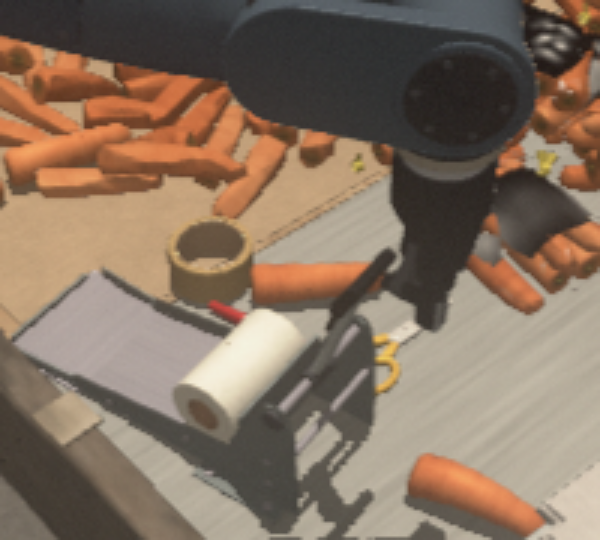

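The shut fingertip at (430,320) is behind the handle, whose far end is at (385,260). Now pushing.

```bash
python3 - <<'E'
from h import *
from cell import r,optics
import cv2
r.move_linear(W(.236,0,.281),vel=.08);print(r.current_contact_force()@X)
r.move_linear(W(.140,0,.281),vel=.06);print(r.current_contact_force()@X,r.current_t())
r.sleep(.3)
r.move_linear(W(.20,0,.33),vel=.15);r.move_linear(W(.26,0,.42),vel=.15);r.sleep(1.5)
for n in("scene","top"):
    e=optics.get_image(n);np.savez(n+"6.npz",**e)
    if n=="scene":a=cv2.resize(e["pixels"][90:270,150:350,::-1],None,fx=3,fy=3)
    else:b=cv2.resize(e["pixels"][180:290,145:335,::-1],(200,116))
a=cv2.hconcat([a,np.zeros((540,200,3),np.uint8)]);a[:116,600:]=b;cv2.imwrite("pics/m6.png",a);print(r.current_t())
E
```

```text
-0.35725544277890947
-0.3100468204869392 28.05
31.4917
```

View pics/m6.png

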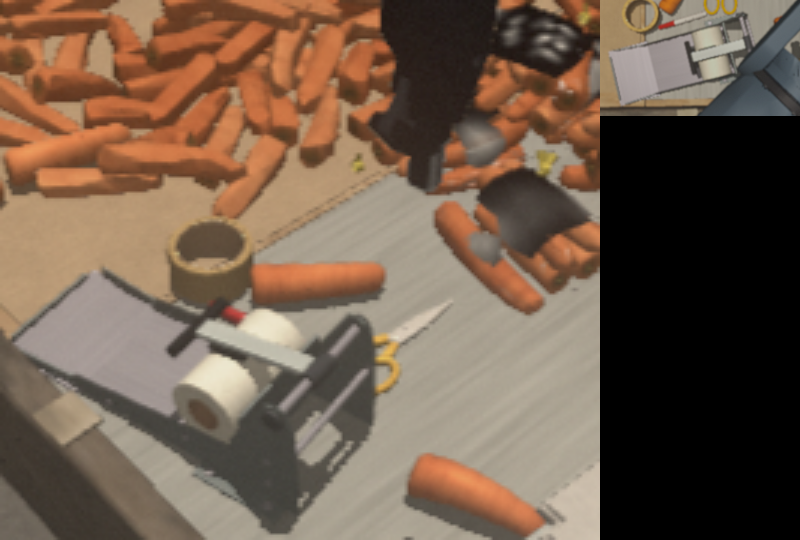

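The brake arm lies over the roll, with the bar at (255,345) and the handle at (200,325). Everything else is undisturbed. I'll check that it has settled, then hand in.

```bash
python3 - <<'E'
from h import *
from cell import r,optics
d=load("scene6");r.sleep(2.);e=optics.get_image("scene")
df=np.abs(e["pixels"].astype(int)-d["pixels"]).max(2)[185:240,195:275];print("changed px",(df>40).sum())
P=cloud(e);Q=np.stack([(P-[ox,oy,0])@X,(P-[ox,oy,0])@Y,P[...,2]],-1)
k=(abs(Q[...,0]-.025)<.03)&(abs(Q[...,1])<.045)&(Q[...,2]>.05)&(e["pixels"].max(2)<70);h=np.median(Q[k],0);print("handle",k.sum(),h,"angle",.31+np.arctan2(.1663-h[0],h[2]-.13),r.current_contact_force(),r.current_t())
if (df>40).sum()<15: print(r.hand_in())
E
```

```text
changed px 0
handle 77 [ 0.02442666 -0.00951001  0.1128247 ] angle 2.0012708742941605 [ 0.64007344 -0.34319325 -0.13476883] 33.5417
the job is handed in; nothing more can be done
None
```

The job is handed in at about 34 s of the 64 s allowed: the roll was pushed to the stop and now rests on the raised catch, the brake arm has settled with its pad on the roll, and the camera views show the other things where they were.

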